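Bed the laminate with the hand press, then hold the probe in its guide

ROBOT

A 6-joint arm with a two-finger parallel gripper is mounted at the origin on the work surface. World frame = base frame: x ahead of the robot, y to its left, z up, the work surface at z = 0. Lengths are in mm, angles in rad, forces in N, time in s.
With the tool pointing down it reaches from about 350 to 850 mm from the base axis. Payload 8.1 kg.
Tool frame: the origin (TCP) lies between the finger pads; the fingertips stand 25 mm ahead of it and the grasp point (between the pads) lies 6 mm ahead of it (manip.finger_overhang is the distance from the TCP to the fingertips, in mm); z points along the fingers, y is the direction in which the jaws open and shut (so a half turn about z gives the same grasp; the last joint's range is limited). The gripper opens to 93 mm and grips with 3 to 60 N. Pads are 15 mm wide; open, the fingers measure 128 mm over their backs; the gripper's body (75 mm by 188 mm) begins 65 mm behind the grasp point.
Start: joints at [1.149, 0.13, 1.488, -0, 1.523, -0.085], TCP at [198.26, 566.302, 220.635] pointing down, gripper open.
Joint ranges: [-2.96, 2.96], [-0.89, 2.26], [0.02, 2.5], [-1.34, 4.48], [0, 2.73], [-2.66, 2.66]. Speed limits (rad/s): [2.39, 2.39, 2.79, 3.14, 3.14, 3.14].

INTERFACE

Orientations are given as a unit quaternion [x, y, z, w].
In Python, from rig import manip, vision, finish_job gives the robot as it stands.
- The arm moves only by the tool drive_tool, never from a script. Its arguments are lists of equal length, an entry for each row: "gripper": the closure in counts, from 0 (fully open) to 255 (shut); "dp": the shift along the world's x, y, z in m, a list of three; "twist": the turn about the world's z in degrees. In form: {"gripper": [gripper, ...], "dp": [[dx, dy, dz], ...], "twist": [twist, ...]}. A call has 1 to 20 rows; each row is the pose to reach, as a shift and turn from the pose commanded when the call began; what a row does not reach only later rows make up. A row lasts 1/12 s, in which the tool goes at most 41.7 mm and 7.16 degrees, less where a joint would pass 70% of its speed; a pose out of reach is approached as far as the arm can. A call with a gripper value outside its range is refused whole. The fingers move at their own pace and stop on an object; the grip force is fixed at half the most. Time passes only in rows, so rows that repeat a pose let the fingers close. It gives the time, the measured TCP pose, the force and the opening at its end, in the units of the state.
- manip.sense(): the state, without advancing time (a new reading comes with each control period).
- vision.get_image(name): name is "scene" or "side" or "wrist"; returns (picture, depth): 384x512x3 uint8, red, green, blue; 384x512 float32, mm along the optical axis (not along the pixel's ray), 0 where there is no reading.
- vision.calibration(name): a dict with "mtx" (3x3 intrinsics, pixels), "k1" (the pictures are not rectified: a ray, as slopes to the right and down, at radius r is drawn at 1 + k1 r^2 times it, then the intrinsics apply), "xyz" and "orientation" of the camera in the world; the wrist camera has in their place "T_tool_cam" (4x4, takes a point from camera to tool coordinates, whose origin is the TCP and whose axes are the flange's). Camera axes: x right, y down, z forward; pixel columns grow to the right and rows downward; lengths in mm; the calibration is good to about 2 mm. A picture is of the moment at which its call begins: read the wrist's pose just before it. calibration takes no time and is no camera call.
- finish_job(): hands the job in, once; it reports no verdict.
The state is a dict: "clock": time; "joints": joint angles; "qd": joint speeds; "effort": joint torques, N m; "position": TCP position; "tcp_rot": TCP orientation; "wrist_force": force on the tool from outside, world axes, zero at the start; "ft_torque": the same for the moment, N m; "gripper_width": finger opening in mm.
Only numpy, scipy, OpenCV 4.12 (cv2) and the standard library are available. Lean on these libraries where they do the work, as an engineer would, in place of code of your own. Each camera call takes 0.05 s, during which the arm holds its last target. There are 200 camera calls.

TASK

Bed the laminate panel on the gauging fixture: pull the hand press lever all the way down, then ease it slowly back up to its rest without letting it snap back. Then take the square-bodied probe out of the rack and lower its stem, upright, through the guide bush on the bridge without touching the bush, bridge or panel, until the tip is about midway between the underside of the bush and the panel. Finish holding it there in the gripper, still, centred and touching nothing; leave the spare probe and everything else where it is.

Things in the scene. Friction and masses are not known exactly. Their poses are not given: they have to be found in the camera images.
- fixture: Fixed fixture: steel base 260 x 360 x 20 mm, origin at its underside's centre, x away from the robot at yaw 0, y left, z up. A grey laminate panel on it, top 32 mm above the table. Left (+y): hand press, 250 mm tall, head from x = -10, y = 70 to 130 mm, lever on its left side. Right: aluminium bridge 70 x 150 mm (top 98 mm up, legs 132 mm apart along y, centred on the guide) with the bush.
- guide (a point): Centre of the upper mouth of the guide bush, an upright steel tube in the bridge: bore 24, outside 40, length 30 mm; upper mouth 107 and underside 77 mm above the table. The clear gap from its underside to the panel is 45 mm, its middle 52 mm below this point. Axes as the fixture's; at (-20, -95, 107) mm in the fixture frame.
- press_lever (a joint): Press lever angle in rad: 0 at rest (up, lever leaning 0.5 rad above level towards the robot), grows as the ball is pulled down, stop at 0.9 (0.4 rad below level). A return spring: about 2 N at the ball to start, about 10 N at the bottom. Let go, it snaps back up; only the last 0.05 rad or so are harmless.
- pivot (a point): The lever's pivot, axis along the fixture's y; at (50, 155, 200) mm in the fixture frame.
- ball (a point): Centre of the black ball knob, diameter 32 mm, at the free end of the 12 mm thick steel lever, 180 mm from the pivot on its robot side. It swings in the fixture's x-z plane, from 286 mm above the table at rest to 130 mm at the stop.
- rack: Fixed aluminium probe rack: top plate 70 x 200 x 12 mm with its top 110 mm above the table, on two end legs, with a foot 100 x 200 x 6 mm. Origin at the centre of its underside; its long side is its y axis. Two 22 mm through holes at y = +50 and -50 mm; the probe stands in one and the spare in the other, either way round.
- probe: Loose probe, about 0.15 kg: steel stem 12 mm in diameter and 100 mm long below a black square body 28 x 28 mm, 50 mm tall, with a small steel stub (18 mm wide, 8 mm) on top. Origin at the tip (lower end of the stem), z up along the stem, x and y square to the body's flat sides. It stands in a rack hole, its body resting on the rack's top.
- probe_tip (a point): Lower end of the probe's stem, on its axis (the probe's origin).
- probe_grip (a point): Centre of the probe's square body, 125 mm above its tip: the place to grip.
- spare: Loose spare probe, to be left alone: round black body 36 mm wide, 35 mm tall, over a 16 mm stem 70 mm long; stands in the other rack hole, its top 145 mm above the table. Origin at its lower end.
- block_a: White plastic block 70 x 30 x 24 mm lying on the laminate panel between press and bridge; leave alone. Origin under its centre.
- block_b: White plastic block 90 x 36 x 30 mm lying on the table on the robot side of the lever; leave alone.
- tape: Cardboard-coloured roll, 100 mm wide, 45 mm tall; leave alone.
- jar: Closed jar, 76 mm wide, 100 mm tall; leave alone.
- water: Clear plastic bottle, 64 mm wide, 200 mm tall; leave alone.
- scraper: Scraper 200 mm long lying on the table at the left; leave alone.
- straightedge: Steel straightedge 300 x 40 x 8 mm lying at the left; leave alone.
Things that resemble listed ones, but are neither listed nor needed, are in the scene too. Leave any pink or white look-alike of the probe alone.

How it is judged (in metres and radians):
On the way, in this order (a step that is already met when the one before it is completed fails the run):
1. the press lever is pulled all the way down (past 0.8 of 0.9 rad) (value of joint press_lever above 0.8 rad), for 0.1 s.
2. the lever is back up at rest (below 0.08 rad) (value of joint press_lever below 0.08 rad), for 0.2 s.
3. the probe is lifted out of the rack in the gripper (height (world z) of probe_tip above 0.115 m and contact force between the fingers and probe above 1 N), for 0.1 s.
At the end, for the whole second after the job is handed in: The gripper holds the probe still (below 20 mm/s) in the guide bush: its tip within 4 mm of the bore's axis and 10 to 35 mm above the panel (40 to 65 mm below the upper mouth), tilted less than 0.08 rad, touching nothing of the fixture; the press lever is up at rest (horizontal distance between probe_tip and guide below 0.004 m and z of probe_tip in the frame of guide between -0.065 and -0.04 m and angle between probe's own z axis and vertical below 0.08 rad and contact force between the fingers and probe above 1 N and contact force between probe and fixture below 0.3 N and linear speed of probe below 0.02 m/s and value of joint press_lever below 0.08 rad); the arm keeps its last pose, push and grip.
It fails at once if the lever snaps back (upward faster than 1.6 rad/s) (velocity of joint press_lever below -1.6 rad/s).
It fails at once if the probe touches the bush, bridge, panel or any other part of the fixture (contact force between probe and fixture above 0.5 N).
It fails at once if the spare probe or another bystander is moved more than 30 mm (distance of any of spare, block_a, block_b, tape, jar, water, scraper, straightedge from where it was at the start of the episode above 0.03 m).
It also fails if it takes over 72 s, if anything falls off the work surface, if the arm or the gripper's body presses on something with over 40 N, if the wrist force passes 120 N, or if a joint passes its speed limit or range.

## Working session

There is one attempt and no reset: what is moved stays moved. The work goes in short steps, Python scripts to look and compute and a tool call to move; the robot and the scene stay as the last step left them, time stands still between calls to the robot, and variables do not carry over. Pictures are saved under pics/ and viewed, about 8 in all and at most 12, crops included, and the job is handed in when it is done.

Besides the shell and the picture viewer there is one more tool, called after "Emit:" by a JSON object that holds its "api" and its "payload", one argument or row to a line. drive_tool: Moves the arm, as the interface text tells. Its arguments: {"type":"object","properties":{"gripper":{"type":"array"},"dp":{"type":"array"},"twist":{"type":"array"}},"required":["gripper","dp","twist"]}

```bash
ls; mkdir -p pics; cat > h.py <<'E'
import numpy as np, cv2
from scipy.spatial.transform import Rotation as R
from rig import manip, vision, finish_job
def cam(name, s=None):
    c=vision.calibration(name)
    if name=='wrist':
        s=s or manip.sense(); T=np.array(c['T_tool_cam']); Rt=R.from_quat(s['tcp_rot']).as_matrix()
        return c, Rt@T[:3,:3], np.array(s['position'])+Rt@T[:3,3]
    return c, R.from_quat(c['orientation']).as_matrix(), np.array(c['xyz'],float)
def slopes(c,uv):
    K=np.array(c['mtx']); uv=np.asarray(uv,float).reshape(-1,1,2)
    return cv2.undistortPoints(uv,K,np.array([c['k1'],0,0,0.])).reshape(-1,2)
def ray(C,uv):
    c,Rm,o=C; s=slopes(c,uv); return o,np.c_[s,np.ones(len(s))]@Rm.T
def onplane(C,uv,z):
    o,d=ray(C,uv); return o+d*((z-o[2])/d[:,2])[:,None]
def fromdepth(C,uv,dep):
    o,d=ray(C,uv); return o+d*np.asarray(dep).reshape(-1,1)
def proj(C,P):
    c,Rm,o=C; p=(np.atleast_2d(P)-o)@Rm; s=p[:,:2]/p[:,2:]; s=s*(1+c['k1']*(s**2).sum(1,keepdims=True))
    K=np.array(c['mtx']); return s@K[:2,:2].T+K[:2,2]
def cloud(C,dep):
    v,u=np.mgrid[:384,:512]; P=fromdepth(C,np.c_[u.ravel(),v.ravel()],dep.ravel()); P[dep.ravel()==0]=np.nan
    return P.reshape(384,512,3)
E
cat > snap.py <<'E'
from h import *
import sys
for n in sys.argv[2:]:
    s=manip.sense(); im,d=vision.get_image(n); np.savez(f'{sys.argv[1]}_{n}.npz',im=im,d=d,pos=s['position'],rot=s['tcp_rot'])
    cv2.imwrite(f'pics/{sys.argv[1]}_{n}.png',cv2.resize(im[:,:,::-1],(800,600)))
E
python3 snap.py a scene side wrist; python3 -c "
from h import *
s=manip.sense();print(s)
for n in ['scene','side','wrist']: print(n,vision.calibration(n))"
```

```text
pics
{'clock': 0.15, 'joints': array([ 1.14860155e+00,  1.31008836e-01,  1.48899020e+00, -1.80227891e-05,
        1.52299431e+00, -8.54029296e-02]), 'qd': array([ 0.00076971, -0.00096903, -0.00281759,  0.0001565 , -0.00047159,
       -0.00150198]), 'effort': array([ 6.54918313e-04, -5.60475039e+01, -4.92335057e+01,  7.68703222e-02,
        3.06118559e-02, -1.35581336e-04]), 'position': array([198.09132619, 565.91307902, 219.83715902]), 'tcp_rot': array([ 1.67600709e-01,  9.85854711e-01, -6.80170674e-04, -1.67132434e-04]), 'wrist_force': array([-0.13901929, -0.24736891, -0.90998552]), 'ft_torque': array([0.00206456, 0.00560277, 0.05110651]), 'gripper_width': 93.08015222924958}
scene {'mtx': array([[365.59888498,   0.        , 253.13552518],
       [  0.        , 365.59888498, 192.0676255 ],
       [  0.        ,   0.        ,   1.        ]]), 'k1': -0.10557384242010075, 'xyz': array([1110.42723326,  317.65355611,  998.26594914]), 'orientation': array([ 0.48888406,  0.79932532, -0.3027068 , -0.17447065])}
side {'mtx': array([[416.49873573,   0.        , 255.20535368],
       [  0.        , 416.49873573, 184.65763272],
       [  0.        ,   0.        ,   1.        ]]), 'k1': -0.010671719450866226, 'xyz': array([  -35.84322857, -1021.33828256,  1017.2989265 ]), 'orientation': array([ 0.86543028, -0.2182456 ,  0.10704172, -0.43811112])}
wrist {'mtx': array([[306.10771133,   0.        , 256.58045808],
       [  0.        , 306.10771133, 188.68010483],
       [  0.        ,   0.        ,   1.        ]]), 'k1': -0.07061681364052587, 'T_tool_cam': array([[ 1.76296871e-03, -9.59595916e-01, -2.81376206e-01,
         7.95362747e+01],
       [ 9.99998410e-01,  1.76749391e-03,  2.37710108e-04,
         1.66694358e+00],
       [ 2.69225081e-04, -2.81376177e-01,  9.59597506e-01,
        -1.63550631e+02],
       [ 0.00000000e+00,  0.00000000e+00,  0.00000000e+00,
         1.00000000e+00]])}
```

View pics/a_scene.png

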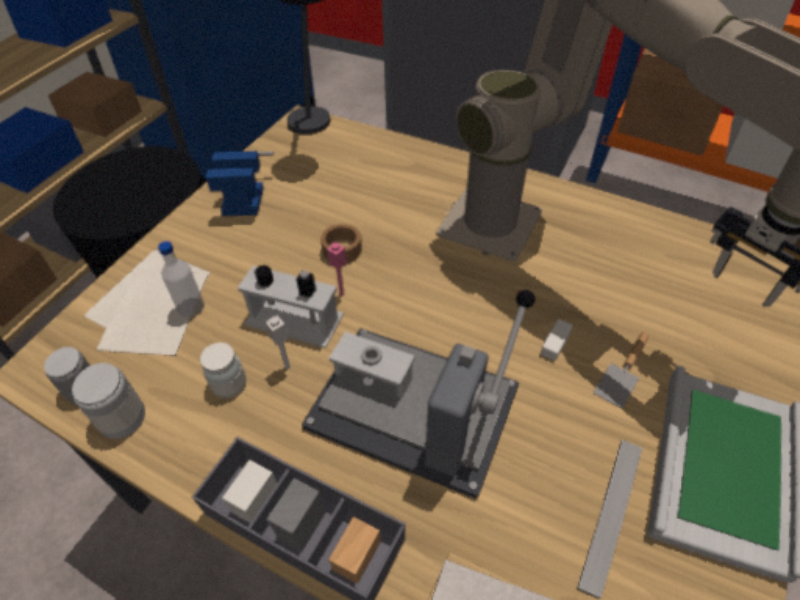

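View pics/a_side.png

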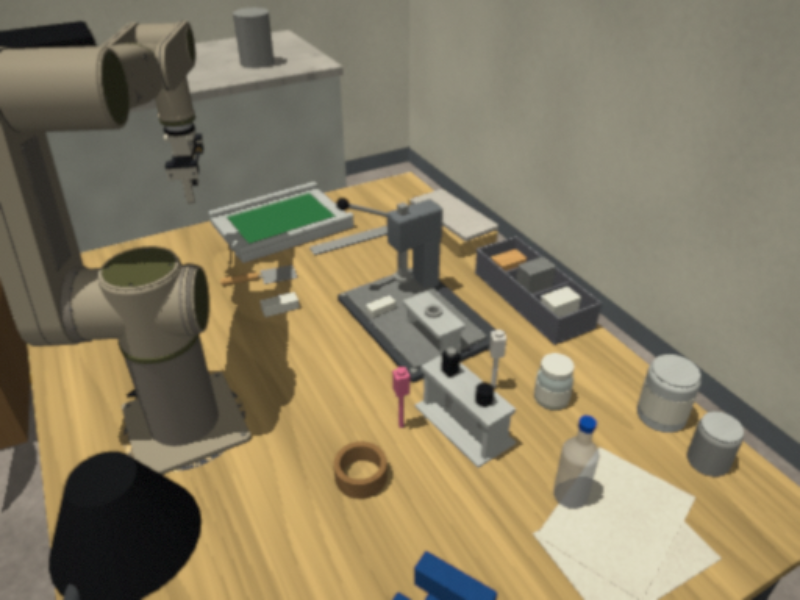

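The scene view (800x600 pixels) shows the ball at (525,298) and the bush mouth at (372,354). Probe candidates are black bodies at (305,284) and (263,276), a pink look-alike at (337,255) and a white one at (277,325). The side view has the ball at (343,204), the bush at (433,311) and the rack bodies at (451,362), which is taller, and (485,394).

```bash
cat > m.py <<'E'
from h import *
A={n:np.load(f'a_{n}.npz') for n in ['scene','side']}
def tri(p,q):
    o1,d1=ray(cam('scene'),p);o2,d2=ray(cam('side'),q);d1=d1[0]/np.linalg.norm(d1[0]);d2=d2[0]/np.linalg.norm(d2[0])
    t=np.linalg.lstsq(np.c_[d1,-d2],o2-o1,rcond=None)[0];a=o1+t[0]*d1;b=o2+t[1]*d2
    return (a+b)/2,np.linalg.norm(a-b)
def dark(n,uv,r=12,th=60):
    im=A[n]['im'];u,v=[int(x) for x in uv];g=im[v-r:v+r+1,u-r:u+r+1].max(2);m=(g<th).astype(np.uint8)
    k,l,st,c=cv2.connectedComponentsWithStats(m);i=1+np.argmin(np.hypot(*(c[1:]-r).T)-st[1:,4]*.05);return c[i]+[u-r,v-r],st[i]
S=.64
for nm,p,q in [('ball',(525,298),(343,204)),('b1',(305,284),(451,362)),('b2',(263,276),(485,394))]:
    c1,s1=dark('scene',np.array(p)*S);c2,s2=dark('side',np.array(q)*S)
    print(nm,c1,s1,c2,s2,*tri(c1,c2))
for nm,p,q in [('bush',(372,353.5),(433,310.5))]:
    p,q=np.array(p)*S,np.array(q)*S
    print(nm,tri(p,q),onplane(cam('scene'),p,107),onplane(cam('side'),q,107))
# base corners z=20 / press head top, scene
for n,pts in [('scene',[(362,332),(305,420),(474,488),(518,382)]),('side',[(340,298),(412,371)])]:
    print(n,onplane(cam(n),np.array(pts)*S,20).round(1))
def crop(n,uv,r=40):
    u,v=[int(x*S) for x in uv];return cv2.resize(A[n]['im'][v-r:v+r,u-r:u+r,::-1],(400,400),interpolation=cv2.INTER_CUBIC)
cv2.imwrite('pics/c1.png',np.hstack([crop('scene',(300,300)),crop('side',(465,385))]))
E
python3 m.py
```

```text
ball [335.85       190.78333333] [  6   7  13  13 120] [219.  130.5] [ 9 10  7  6 34] [469.18543959 211.03536611 285.06041418] 2.00533674417624
b1 [195.57936508 182.67460317] [  7   6  12  16 126] [290.17045455 231.13068182] [  7   3  18  19 176] [ 503.26793038 -226.19866492  134.3334053 ] 5.7628952455224765
b2 [168.65789474 176.44736842] [  8   6  11  14 114] [309.80769231 252.48461538] [  7   6  11  14 130] [ 511.9858665  -326.51308047  125.78596253] 1.020567180940438
bush (array([571.91319187, -32.89544661, 102.39481539]), np.float64(4.8295937578121535)) [[572.61365171 -29.7380115  107.        ]] [[570.31961024 -39.92302954 107.        ]]
scene [[ 480.  -110.7   20. ]
 [ 717.2 -103.    20. ]
 [ 696.   240.7   20. ]
 [ 449.7  234.2   20. ]]
side [[ 447.2  210.6   20. ]
 [ 478.3 -109.2   20. ]]
```

View pics/c1.png

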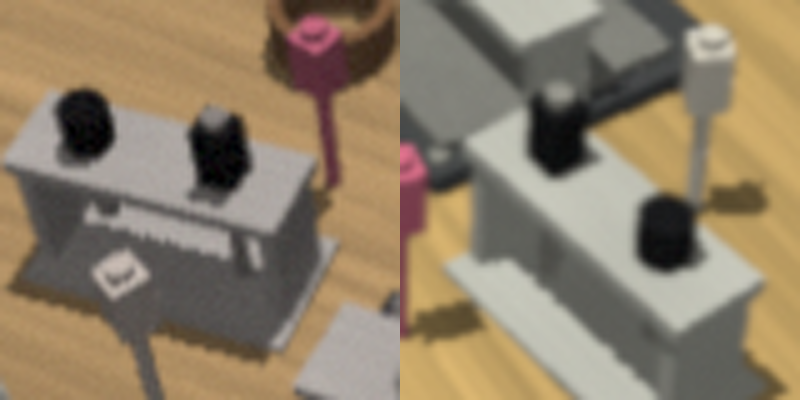

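The probe is the square black body with a stub, nearer the fixture, at about (503,-226). The round spare is at about (512,-326), which matches the 100 mm spacing. The fixture yaw comes out at about 4°. I'll move above the ball next and look with the wrist camera.

Emit:
{"api": "drive_tool", "payload": {
  "gripper": [0,0,0,0,0,0,0,0,0,0,0,0,0,0,0,0,0,0,0,0],
  "dp": [
    [0,0,0.04],
    [0,0,0.08],
    [0,0,0.12],
    [0,0,0.16],
    [0,0,0.18],
    [0.03,-0.03,0.18],
    [0.05,-0.06,0.18],
    [0.08,-0.09,0.18],
    [0.1,-0.12,0.18],
    [0.12,-0.15,0.18],
    [0.14,-0.18,0.18],
    [0.17,-0.22,0.18],
    [0.19,-0.25,0.18],
    [0.22,-0.28,0.18],
    [0.24,-0.31,0.18],
    [0.26,-0.34,0.18],
    [0.27,-0.355,0.18],
    [0.27,-0.355,0.18],
    [0.27,-0.355,0.18],
    [0.27,-0.355,0.18]
  ],
  "twist": [0,0,0,0,0,5,10,15,20,23,23,23,23,23,23,23,23,23,23,23]
}}

```text
clock: 1.82
position: [467.9, 211.9, 400.5]
tcp_rot: [-0.032, 0.999, 0.0, -0.0]
wrist_force: [0.0, -0.0, -0.2]
gripper_width: 93.5
```

```bash
python3 snap.py b wrist; python3 -c "
from h import *
d=np.load('b_wrist.npz');P=cloud(cam('wrist'),d['d']);g=d['im'].max(2)
print(manip.sense()['position'],proj(cam('wrist'),[[469,211,285],[572,-33,107]]))
m=(P[...,2]>255)&(P[...,2]<320)&(g<70);print(m.sum(),np.median(P[m],0),np.nanpercentile(P[m],[2,98],axis=0))
"
```

```text
[467.6910031  212.22278751 400.62431823] [[252.99112914 186.86902179]
 [ 99.62237879 207.92378541]]
1421 [473.02850846 214.67478898 292.88831269] [[453.73524377 161.40003406 256.37234241]
 [590.41168283 227.71248203 301.738227  ]]
```

View pics/b_wrist.png

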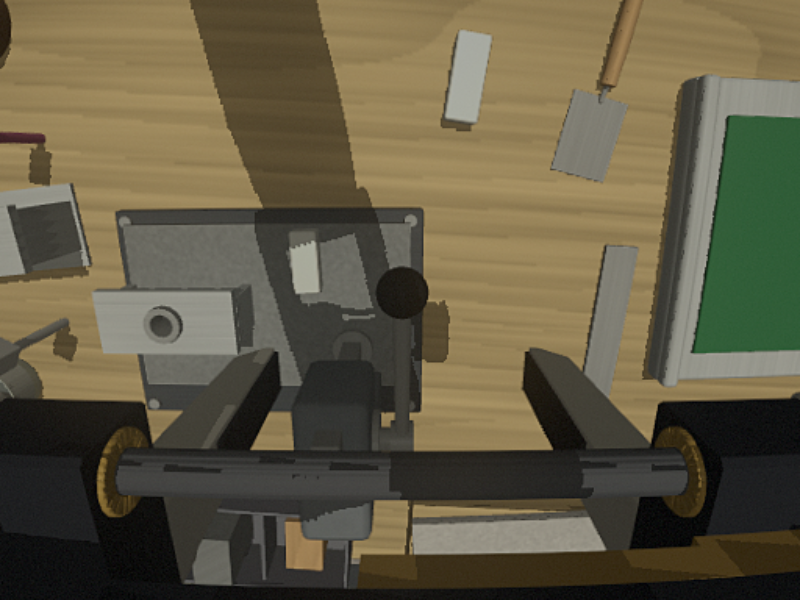

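The ball is at (402,293) and the bush mouth at (162,324). The fixture edges are nearly parallel to the picture axes, so the tool yaw is right.

```bash
python3 -c "
from h import *
d=np.load('b_wrist.npz');C=cam('wrist',dict(position=d['pos'],tcp_rot=d['rot']));g=d['im'].max(2)
m=np.zeros(g.shape,np.uint8);m[165:208,235:280]=(g[165:208,235:280]<45)
k,l,st,c=cv2.connectedComponentsWithStats(m);i=1+np.argmax(st[1:,4]);print(st[i],c[i])
b=onplane(C,c[i],286.3)[0];q=onplane(C,[np.array([162,324])/1.5625],107)[0];print('ball',b,'bush',q)
e=onplane(C,np.array([[117,210],[424,208],[423,411],[141,411]])/1.5625,20);print(e.round(1))
v=(b-q)[:2];print('dist',np.linalg.norm(v),'want',np.hypot(88,250));print('yaw',np.degrees(np.arctan2(v[1],v[0])-np.arctan2(250,-88)), 'edge',np.degrees(np.arctan2(*(e[1]-e[0])[[1,0]]))-90)
"
```

```text
[240 171  34  37 918] [257.2211329  187.89324619]
ball [469.45277561 214.69486129 286.3       ] bush [570.30272737 -26.45965707 107.        ]
[[ 467.7 -115.4   20. ]
 [ 444.5  238.7   20. ]
 [ 701.   258.    20. ]
 [ 729.2 -110.5   20. ]]
dist 261.392835583975 want 265.03584663211126
yaw 3.30243761713743 edge 3.751651101904912
```

Emit:
{"api": "drive_tool", "payload": {
  "gripper": [0,0,0,0,0,0,255,255,255,255,255,255,255,255,255,255,255,255,255,255],
  "dp": [
    [0.0015,0.003,-0.025],
    [0.0015,0.003,-0.05],
    [0.0015,0.003,-0.075],
    [0.0015,0.003,-0.1],
    [0.0015,0.003,-0.109],
    [0.0015,0.003,-0.109],
    [0.0015,0.003,-0.109],
    [0.0015,0.003,-0.109],
    [0.0015,0.003,-0.109],
    [0.0015,0.003,-0.109],
    [0.0015,0.003,-0.109],
    [0.0015,0.003,-0.109],
    [0.0015,0.003,-0.109],
    [0.0015,0.003,-0.109],
    [0.0015,0.003,-0.109],
    [0.0015,0.003,-0.109],
    [0.0015,0.003,-0.109],
    [0.0015,0.003,-0.109],
    [0.0015,0.003,-0.109],
    [0.0015,0.003,-0.109]
  ],
  "twist": [0,0,0,0,0,0,0,0,0,0,0,0,0,0,0,0,0,0,0,0]
}}

```text
clock: 3.53
position: [469.8, 212.6, 291.5]
tcp_rot: [-0.032, 0.999, -0.001, -0.0]
wrist_force: [-0.2, -6.6, 0.4]
gripper_width: 29.1
```

```bash
python3 -c "
import numpy as np
for t in np.arange(0,.96,.05):
  x=-180*(np.cos(.5-t)-np.cos(.5));z=180*(np.sin(.5-t)-np.sin(.5));print('%.2f [%.4f, %.4f, %.4f]'%(t,x*.998/1e3,x*.063/1e3,z/1e3))
"; python3 -c "
from h import *
s=manip.sense();print(s['position'],s['gripper_width'],s['wrist_force'])"
```

```text
0.00 [-0.0000, -0.0000, 0.0000]
0.05 [-0.0041, -0.0003, -0.0080]
0.10 [-0.0078, -0.0005, -0.0162]
0.15 [-0.0111, -0.0007, -0.0246]
0.20 [-0.0140, -0.0009, -0.0331]
0.25 [-0.0164, -0.0010, -0.0418]
0.30 [-0.0184, -0.0012, -0.0505]
0.35 [-0.0200, -0.0013, -0.0594]
0.40 [-0.0211, -0.0013, -0.0683]
0.45 [-0.0218, -0.0014, -0.0773]
0.50 [-0.0220, -0.0014, -0.0863]
0.55 [-0.0218, -0.0014, -0.0953]
0.60 [-0.0211, -0.0013, -0.1043]
0.65 [-0.0200, -0.0013, -0.1132]
0.70 [-0.0184, -0.0012, -0.1221]
0.75 [-0.0164, -0.0010, -0.1308]
0.80 [-0.0140, -0.0009, -0.1395]
0.85 [-0.0111, -0.0007, -0.1480]
0.90 [-0.0078, -0.0005, -0.1564]
0.95 [-0.0041, -0.0003, -0.1646]
[469.84972637 212.6485814  291.4648717 ] 29.105899149897397 [-0.19439958 -6.63271444  0.44297585]
```

```bash
python3 snap.py c wrist
```

```text
(no output)
```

View pics/c_wrist.png

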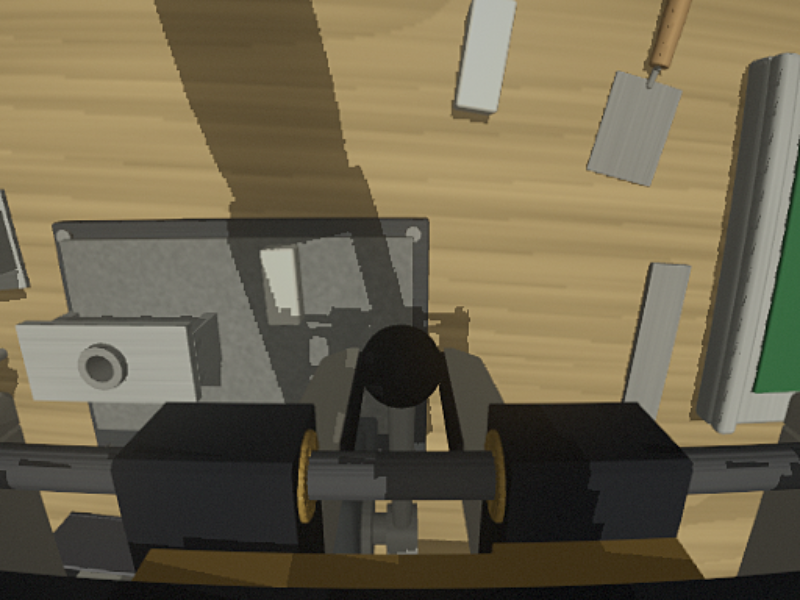

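The ball, at (400,366), is between the pads. I'll check its x offset from the grasp point.

```bash
python3 -c "
from h import *
C=cam('wrist');s=manip.sense()
print(s['position'],proj(C,[s['position']-np.array([0,0,6])])*1.5625,onplane(C,[np.array([400,366])/1.5625],286.3))
d=np.load('c_wrist.npz');P=cloud(C,d['d']);print(P[215:255:5,256].round(1))"
```

```text
[469.82903448 212.67502331 291.4414997 ] [[395.66656835 366.94762242]] [[468.92133041 214.3015869  286.3       ]]
[[454.7 213.4 291.1]
 [456.1 213.5 295.2]
 [457.9 213.6 298.1]
 [460.2 213.8 299.6]
 [462.7 214.  300.7]
 [465.2 214.1 301.8]
 [468.1 214.3 302.2]
 [471.7 214.6 301. ]]
```

Emit:
{"api": "drive_tool", "payload": {
  "gripper": [255,255,255,255,255,255,255,255,255,255,255,255,255,255,255,255,255,255,255,255],
  "dp": [
    [-0.004,0,-0.008],
    [-0.008,0,-0.016],
    [-0.011,-0.001,-0.025],
    [-0.014,-0.001,-0.033],
    [-0.016,-0.001,-0.042],
    [-0.018,-0.001,-0.05],
    [-0.02,-0.001,-0.059],
    [-0.021,-0.001,-0.068],
    [-0.022,-0.001,-0.077],
    [-0.022,-0.001,-0.086],
    [-0.022,-0.001,-0.095],
    [-0.021,-0.001,-0.104],
    [-0.02,-0.001,-0.113],
    [-0.018,-0.001,-0.122],
    [-0.016,-0.001,-0.131],
    [-0.014,-0.001,-0.14],
    [-0.011,-0.001,-0.148],
    [-0.009,-0.001,-0.153],
    [-0.009,-0.001,-0.154],
    [-0.009,-0.001,-0.154]
  ],
  "twist": [0,0,0,0,0,0,0,0,0,0,0,0,0,0,0,0,0,0,0,0]
}}

```text
clock: 5.25
position: [459.3, 213.6, 143.9]
tcp_rot: [-0.033, 0.999, 0.0, -0.001]
wrist_force: [-36.7, -9.1, 57.4]
gripper_width: 0.4
```

```bash
python3 snap.py d wrist; python3 -c "
from h import *
d=np.load('d_wrist.npz');C=cam('wrist');P=cloud(C,d['d']);s=manip.sense();print(s['position'],s['wrist_force'],s['gripper_width']);print(P[215:255:5,256].round(1))"
```

```text
[459.26631682 213.60012334 143.98033685] [-36.3492164   -8.72077525  55.96717528] 0.5961908586770549
[[448.  214.5 133.6]
 [450.1 214.7 136.4]
 [450.9 214.7 142.3]
 [451.6 214.8 147.9]
 [451.3 214.8 155.1]
 [451.1 214.8 161.7]
 [451.  214.8 167.8]
 [451.7 214.8 171.7]]
```

View pics/d_wrist.png

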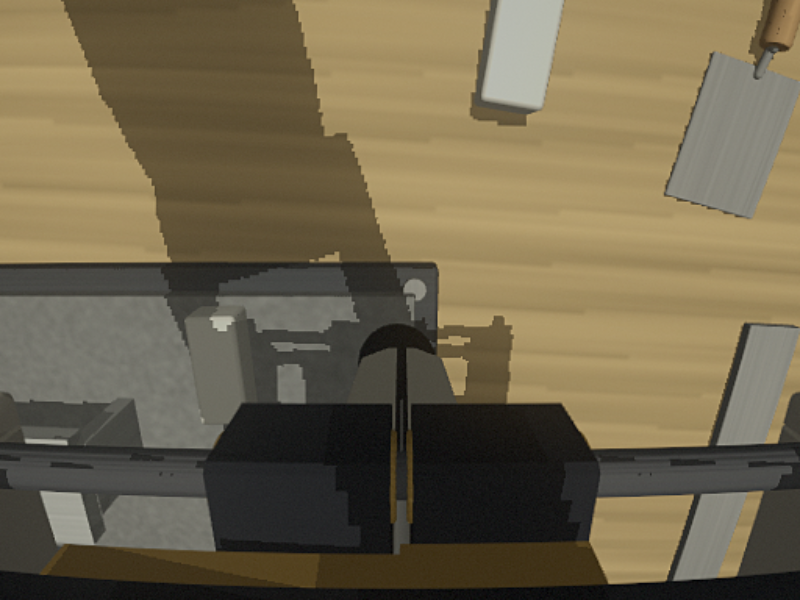

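```bash
python3 -c "
from h import *
print(manip.finger_overhang, [a for a in dir(manip) if a[0]!='_'])
d=np.load('d_wrist.npz');C=cam('wrist');P=cloud(C,d['d']);s=manip.sense()
for u in (240,248,256,264,272): print(u,[tuple(P[v,u].round(0)) for v in range(208,232,3)])
d=np.load('b_wrist.npz');P=cloud(cam('wrist',dict(position=d['pos'],tcp_rot=d['rot'])),d['d'])
m=(P[...,2]>340)&(P[...,2]<480)&(abs(P[...,0]-468)<60);Q=P[m];
for z in range(340,440,8):
  k=(Q[:,2]>=z)&(Q[:,2]<z+8)
  if k.sum(): print(z,k.sum(),Q[k].min(0).round(),Q[k].max(0).round())
"
```

```text
25.0 ['MotionError', 'finger_overhang', 'sense']
240 [(np.float64(481.0), np.float64(201.0), np.float64(31.0)), (np.float64(450.0), np.float64(204.0), np.float64(123.0)), (np.float64(450.0), np.float64(205.0), np.float64(130.0)), (np.float64(450.0), np.float64(205.0), np.float64(133.0)), (np.float64(452.0), np.float64(205.0), np.float64(134.0)), (np.float64(453.0), np.float64(205.0), np.float64(136.0)), (np.float64(450.0), np.float64(206.0), np.float64(147.0)), (np.float64(450.0), np.float64(206.0), np.float64(151.0))]
248 [(np.float64(447.0), np.float64(209.0), np.float64(124.0)), (np.float64(447.0), np.float64(210.0), np.float64(130.0)), (np.float64(448.0), np.float64(210.0), np.float64(133.0)), (np.float64(449.0), np.float64(210.0), np.float64(135.0)), (np.float64(450.0), np.float64(210.0), np.float64(136.0)), (np.float64(450.0), np.float64(210.0), np.float64(142.0)), (np.float64(450.0), np.float64(210.0), np.float64(146.0)), (np.float64(450.0), np.float64(210.0), np.float64(151.0))]
256 [(np.float64(447.0), np.float64(214.0), np.float64(125.0)), (np.float64(447.0), np.float64(214
[... 880 characters left out ...]
np.float64(233.0), np.float64(20.0)), (np.float64(487.0), np.float64(233.0), np.float64(19.0)), (np.float64(490.0), np.float64(233.0), np.float64(18.0)), (np.float64(451.0), np.float64(225.0), np.float64(127.0)), (np.float64(452.0), np.float64(225.0), np.float64(130.0)), (np.float64(453.0), np.float64(225.0), np.float64(134.0)), (np.float64(449.0), np.float64(224.0), np.float64(147.0)), (np.float64(449.0), np.float64(224.0), np.float64(151.0))]
396 254 [454. 156. 397.] [478. 270. 404.]
404 515 [454. 153. 404.] [478. 273. 412.]
412 593 [454. 153. 412.] [478. 274. 420.]
420 687 [454. 152. 420.] [478. 275. 428.]
428 813 [454. 151. 428.] [478. 275. 436.]
436 953 [454. 151. 436.] [478. 276. 444.]
```

The wrist depth puts the fingertips only about 3–4 mm ahead of the TCP, not 25. The fingers therefore squeezed off the top of the ball and closed above it. The lever is still held at its stop from above, with the ball top at about 146 mm. I'll ease it up slowly from above, following the arc with the fingers shut.

Emit:
{"api": "drive_tool", "payload": {
  "gripper": [255,255,255,255,255,255,255,255,255,255,255,255,255,255,255,255,255,255,255,255],
  "dp": [
    [0.001,0,0.003],
    [0.001,0,0.006],
    [0.001,0,0.008],
    [0.001,0,0.011],
    [-0.001,0,0.015],
    [-0.003,0,0.019],
    [-0.004,0,0.023],
    [-0.0055,0,0.028],
    [-0.007,0,0.032],
    [-0.008,0,0.037],
    [-0.009,0,0.041],
    [-0.01,0,0.045],
    [-0.011,0,0.05],
    [-0.0115,0,0.054],
    [-0.012,0,0.0585],
    [-0.0126,0,0.063],
    [-0.013,0,0.0675],
    [-0.0133,0,0.072],
    [-0.0135,0,0.0765],
    [-0.0135,0,0.081]
  ],
  "twist": [0,0,0,0,0,0,0,0,0,0,0,0,0,0,0,0,0,0,0,0]
}}

```text
clock: 6.97
position: [448.9, 213.7, 220.7]
tcp_rot: [-0.032, 0.999, 0.001, 0.002]
wrist_force: [3.5, 0.5, 4.8]
gripper_width: 0.4
```

```bash
python3 snap.py e wrist; python3 -c "
from h import *
d=np.load('e_wrist.npz');C=cam('wrist');P=cloud(C,d['d']);s=manip.sense();print(s['position'],s['wrist_force'],s['gripper_width'])
m=(d['im'].max(2)<60);
for v in range(205,235,3):print(v,P[v,256].round(0),d['im'][v,256])"
```

```text
[449.05131301 213.73027017 221.61817696] [ 0.75201254 -0.37673787  6.35797094] 0.5736353996914374
205 [432. 214. 209.] [28 28 23]
208 [433. 214. 211.] [29 27 25]
211 [435. 214. 213.] [23 18 15]
214 [436. 215. 215.] [28 23 16]
217 [437. 215. 216.] [24 23 16]
220 [439. 215. 216.] [28 25 20]
223 [441. 215. 217.] [29 27 23]
226 [441. 215. 221.] [26 24 18]
229 [441. 215. 225.] [25 23 21]
232 [441. 215. 229.] [27 20 19]
```

Emit:
{"api": "drive_tool", "payload": {
  "gripper": [255,255,255,255,255,255,255,255,255,255,255,255,255,255,255,255,255,255,255,255],
  "dp": [
    [0,0,0.0045],
    [0,0,0.009],
    [0.0005,0,0.0135],
    [0.001,0,0.018],
    [0.0015,0,0.0225],
    [0.002,0,0.027],
    [0.003,0,0.0315],
    [0.0036,0,0.036],
    [0.0046,0,0.04],
    [0.0056,0,0.0445],
    [0.007,0,0.049],
    [0.008,0,0.053],
    [0.0095,0,0.0575],
    [0.011,0,0.0615],
    [0.0125,0.001,0.066],
    [0.014,0.001,0.07],
    [0.016,0.001,0.074],
    [0.018,0.001,0.078],
    [0.02,0.001,0.082],
    [0.022,0.001,0.086]
  ],
  "twist": [0,0,0,0,0,0,0,0,0,0,0,0,0,0,0,0,0,0,0,0]
}}

```text
clock: 8.68
position: [469.3, 214.3, 304.8]
tcp_rot: [-0.032, 0.999, -0.0, -0.0]
wrist_force: [0.4, -0.2, 0.8]
gripper_width: 0.8
```

Emit:
{"api": "drive_tool", "payload": {
  "gripper": [255,255,255,255,255,255,255,255,255,255],
  "dp": [
    [0,0,0.002],
    [0,0,0.004],
    [0,0,0.006],
    [0,0,0.008],
    [0,0,0.01],
    [0,0,0.012],
    [0,0,0.015],
    [0,0,0.02],
    [0,0,0.025],
    [0,0,0.025]
  ],
  "twist": [0,0,0,0,0,0,0,0,0,0]
}}

```text
clock: 9.52
position: [469.7, 214.5, 331.2]
tcp_rot: [-0.032, 0.999, 0.0, 0.001]
wrist_force: [-0.7, -0.1, 0.9]
gripper_width: 0.3
```

```bash
python3 snap.py f wrist; python3 -c "
from h import *
d=np.load('f_wrist.npz');C=cam('wrist');P=cloud(C,d['d']);s=manip.sense();print(s['position'],s['wrist_force'],s['gripper_width'])
for v in range(195,235,3):print(v,P[v,256].round(0))"
```

```text
[469.64141056 214.45235882 330.67031855] [ 0.20209081 -0.28023111  0.55902189] 0.36140426970253087
195 [455. 215. 291.]
198 [456. 215. 294.]
201 [457. 215. 298.]
204 [459. 215. 298.]
207 [460. 216. 301.]
210 [463. 216. 300.]
213 [465. 216. 300.]
216 [467. 216. 301.]
219 [469. 216. 301.]
222 [471. 216. 300.]
225 [461. 216. 330.]
228 [461. 216. 333.]
231 [462. 216. 337.]
234 [461. 216. 342.]
```

The ball top is back at about 301 mm, so the lever is at rest. On to the rack.

Emit:
{"api": "drive_tool", "payload": {
  "gripper": [255,255,0,0,0,0,0,0,0,0,0,0,0,0,0,0,0,0],
  "dp": [
    [0,0,0.035],
    [0,0,0.07],
    [0.005,-0.035,0.07],
    [0.01,-0.07,0.07],
    [0.01,-0.105,0.07],
    [0.015,-0.14,0.07],
    [0.015,-0.175,0.07],
    [0.02,-0.21,0.07],
    [0.02,-0.245,0.07],
    [0.025,-0.28,0.07],
    [0.025,-0.315,0.07],
    [0.03,-0.35,0.07],
    [0.03,-0.385,0.07],
    [0.034,-0.42,0.07],
    [0.034,-0.44,0.07],
    [0.034,-0.44,0.07],
    [0.034,-0.44,0.07],
    [0.034,-0.44,0.07]
  ],
  "twist": [0,0,0,0,0,0,0,0,0,0,0,0,0,0,0,0,0,0]
}}

```text
clock: 11.07
position: [503.3, -225.1, 399.6]
tcp_rot: [-0.032, 0.999, 0.0, -0.0]
wrist_force: [0.1, 0.8, 0.9]
gripper_width: 92.9
```

```bash
python3 snap.py g wrist; python3 -c "
from h import *
s=manip.sense();print(s['position'],s['tcp_rot'],s['joints'])"
```

```text
[ 503.40108646 -224.70649337  399.8042623 ] [-3.27211821e-02  9.99464499e-01  1.41292683e-04  1.36291330e-04] [-5.13108087e-01 -2.60706480e-03  1.30372788e+00  3.97383776e-04
  1.84038554e+00 -2.14925261e+00]
```

View pics/g_wrist.png

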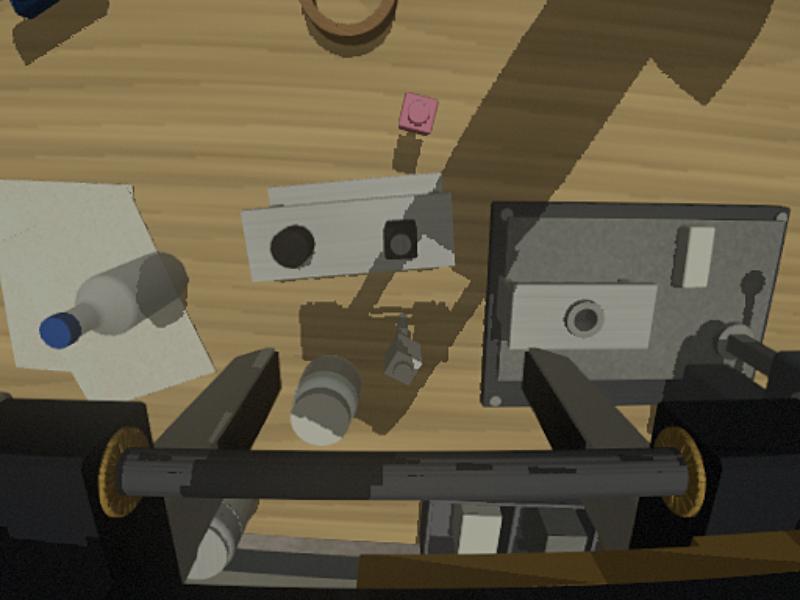

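The pink look-alike is at (418,113), the white one at (402,360), the spare at (292,246), and the square probe with its stub at (401,240). I'll measure the probe's pose and the bush.

```bash
cat > p.py <<'E'
from h import *
d=np.load('g_wrist.npz');C=cam('wrist',dict(position=d['pos'],tcp_rot=d['rot']));im=d['im'];g=im.max(2);P=cloud(C,d['d'])
print('tool yaw(y axis deg)',np.degrees(np.arctan2(*R.from_quat(d['rot']).as_matrix()[[1,0],1])))
sl=(slice(130,180),slice(235,280));Q=P[sl].reshape(-1,3)
for lo,hi in [(164,172),(154,163.5)]:
    T=Q[(Q[:,2]>lo)&(Q[:,2]<hi)]
    r=cv2.minAreaRect(T[:,:2].astype(np.float32));print(lo,len(T),np.median(T,0).round(1),'rect',r)
for lo,hi in [(100,118)]:
    S=P[120:182,150:295].reshape(-1,3);S=S[(S[:,2]>lo)&(S[:,2]<hi)];print('rack',cv2.minAreaRect(S[:,:2].astype(np.float32)),np.median(S[:,2]))
# spare
S=P[135:180,170:205].reshape(-1,3);S=S[(S[:,2]>138)&(S[:,2]<152)];print('spare',cv2.minEnclosingCircle(S[:,:2].astype(np.float32)))
# bush: top ring
S=P[175:230,350:400].reshape(-1,3);S=S[(S[:,2]>103.5)&(S[:,2]<112)];print('bush ring',len(S),np.median(S[:,2]),cv2.minEnclosingCircle(S[:,:2].astype(np.float32)))
S=P[175:230,315:425].reshape(-1,3);S=S[(S[:,2]>93)&(S[:,2]<102)];print('bridge',cv2.minAreaRect(S[:,:2].astype(np.float32)),np.median(S[:,2]))
for nm,a in [('white',(slice(205,250),slice(240,275))),('pink',(slice(55,90),slice(250,285)))]:
    S=P[a].reshape(-1,3);print(nm,np.nanpercentile(S,[5,50,98],axis=0).round(0).tolist())
E
python3 p.py
```

```text
tool yaw(y axis deg) 93.70121798681679
164 144 [ 495.8 -224.1  167.4] rect ((496.08428955078125, -224.13218688964844), (16.369901657104492, 15.736213684082031), 3.5658860206604004)
154 295 [ 492.7 -224.6  159. ] rect ((495.87261962890625, -224.25604248046875), (28.468725204467773, 26.97432518005371), 3.9622802734375)
rack ((503.4643859863281, -273.62054443359375), (70.9428482055664, 200.4518585205078), 8.465476989746094) 109.32414905181042
spare ((510.3997497558594, -322.68536376953125), 17.64577865600586)
bush ring 293 106.032778040886 ((571.9890747070312, -29.492807388305664), 20.151172637939453)
bridge ((571.384033203125, -28.82164764404297), (70.48118591308594, 151.0720672607422), 3.8360276222229004) 97.38784097931423
white [[603.0, -242.0, -2.0], [632.0, -214.0, 0.0], [717.0, -177.0, 158.0]]
pink [[351.0, -240.0, -2.0], [386.0, -216.0, 1.0], [405.0, -184.0, 158.0]]
```

The probe is at (496,-224.2) with yaw about 3.8°, matching the tool. Its heights (159 and 167) and the bush diameter agree with the description. The bush is at about (572,-29.3). I'll descend so that the real fingertips stop at about 119 mm, then close.

Emit:
{"api": "drive_tool", "payload": {
  "gripper": [90,90,90,90,90,90,90,90,90,90,90,90,90,90,90,90],
  "dp": [
    [-0.0075,0.001,-0.02],
    [-0.0075,0.001,-0.045],
    [-0.0075,0.001,-0.07],
    [-0.0075,0.001,-0.095],
    [-0.0075,0.001,-0.12],
    [-0.0075,0.001,-0.145],
    [-0.0075,0.001,-0.17],
    [-0.0075,0.001,-0.19],
    [-0.0075,0.001,-0.21],
    [-0.0075,0.001,-0.225],
    [-0.0075,0.001,-0.24],
    [-0.0075,0.001,-0.255],
    [-0.0075,0.001,-0.265],
    [-0.0075,0.001,-0.275],
    [-0.0075,0.001,-0.278],
    [-0.0075,0.001,-0.278]
  ],
  "twist": [0,0,0,0,0,0,0,0,0,0,0,0,0,0,0,0]
}}

```text
clock: 12.45
position: [495.5, -224.0, 121.0]
tcp_rot: [-0.033, 0.999, 0.0, -0.0]
wrist_force: [0.6, -0.4, 0.7]
gripper_width: 60.2
```

```bash
python3 snap.py i wrist; python3 -c "
from h import *
d=np.load('i_wrist.npz');C=cam('wrist');P=cloud(C,d['d']);s=manip.sense();print(s['position'],s['wrist_force'],s['gripper_width'])
Q=P.reshape(-1,3);
for z in range(112,150,6):
  k=(Q[:,2]>=z)&(Q[:,2]<z+6)&(abs(Q[:,0]-496)<25)&(abs(Q[:,1]+224)<70);print(z,k.sum(),np.sort(Q[k,1].round())[::max(1,k.sum()//12)])"
```

```text
[ 495.89386083 -224.41098077  121.83830257] [-0.18462097 -0.42899952 -0.57703248] 60.19780064487721
112 165 [-293. -238. -236. -234. -231. -229. -227. -225. -222. -221. -218. -216.
 -214.]
118 341 [-263. -255. -253. -239. -234. -230. -226. -222. -217. -213. -192. -191.
 -186.]
124 498 [-267. -260. -255. -253. -237. -231. -226. -221. -215. -192. -191. -186.
 -180.]
130 584 [-267. -261. -256. -253. -238. -232. -226. -220. -215. -192. -191. -185.
 -180.]
136 648 [-267. -262. -255. -253. -237. -231. -226. -219. -213. -192. -190. -185.]
142 727 [-268. -262. -256. -253. -237. -231. -225. -220. -214. -192. -190. -184.
 -179.]
148 819 [-268. -262. -257. -253. -238. -232. -226. -220. -214. -192. -191. -184.
 -178.]
```

View pics/i_wrist.png

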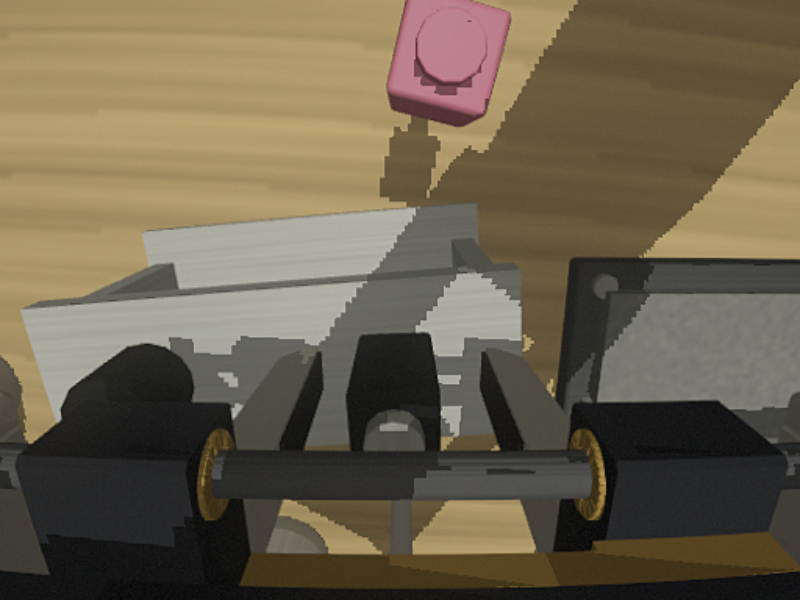

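The fingers straddle the square body, which sits about 2–3 mm off-centre. I'll shift -2 mm in y and close, then lift a little.

Emit:
{"api": "drive_tool", "payload": {
  "gripper": [90,90,255,255,255,255,255,255,255,255,255,255,255,255],
  "dp": [
    [0,-0.002,0],
    [0,-0.002,0],
    [0,-0.002,0],
    [0,-0.002,0],
    [0,-0.002,0],
    [0,-0.002,0],
    [0,-0.002,0],
    [0,-0.002,0],
    [0,-0.002,0],
    [0,-0.002,0],
    [0,-0.002,0],
    [0,-0.002,0],
    [0,-0.002,0],
    [0,-0.002,0]
  ],
  "twist": [0,0,0,0,0,0,0,0,0,0,0,0,0,0]
}}

```text
clock: 13.67
position: [495.8, -226.7, 121.7]
tcp_rot: [-0.032, 0.999, 0.0, 0.0]
wrist_force: [-1.4, 0.5, 0.2]
gripper_width: 28.0
```

Emit:
{"api": "drive_tool", "payload": {
  "gripper": [255,255,255,255,255,255,255,255,255,255,255,255,255,255,255,255],
  "dp": [
    [0,-0.002,0.005],
    [0,-0.002,0.01],
    [0,-0.002,0.02],
    [0,-0.002,0.03],
    [0,-0.002,0.045],
    [0,-0.002,0.06],
    [0,-0.002,0.075],
    [0,-0.002,0.09],
    [0,-0.002,0.105],
    [0,-0.002,0.12],
    [0,-0.002,0.135],
    [0,-0.002,0.15],
    [0,-0.002,0.16],
    [0,-0.002,0.165],
    [0,-0.002,0.165],
    [0,-0.002,0.165]
  ],
  "twist": [0,0,0,0,0,0,0,0,0,0,0,0,0,0,0,0]
}}

```text
clock: 15.0
position: [495.7, -228.7, 286.5]
tcp_rot: [-0.032, 0.999, 0.0, -0.0]
wrist_force: [-0.2, -0.1, -2.7]
gripper_width: 28.2
```

```bash
python3 snap.py k scene side wrist; python3 -c "
from h import *
s=manip.sense();print(s['position'],s['tcp_rot'],s['wrist_force'],s['gripper_width'])
x,y,z=s['position']
pts=[[496,-226,z+3-121+160],[496,-226,z+3-121+110],[496,-226,z+3-121+10]]
ims=[]
for n in ['scene','side']:
  p=proj(cam(n),pts);print(n,p.round(1));im=np.load(f'k_{n}.npz')['im'];u,v=p[1].astype(int);r=48
  ims.append(cv2.resize(im[max(0,v-r):v+r,max(0,u-r):u+r,::-1],(400,400),interpolation=cv2.INTER_CUBIC));print(u-r,v-r)
cv2.imwrite('pics/k2.png',np.hstack(ims))"
```

```text
[ 495.30244055 -228.43599114  285.40070765] [-3.23161847e-02  9.99477225e-01  5.19342969e-04 -8.19294011e-04] [ 0.13146446 -0.88528014 -1.44342485] 27.924977973804516
scene [[187.  135.5]
 [189.6 148.6]
 [194.2 172.3]]
141 100
side [[289.9 181.2]
 [289.2 195.2]
 [287.8 221.2]]
241 147
```

View pics/k2.png

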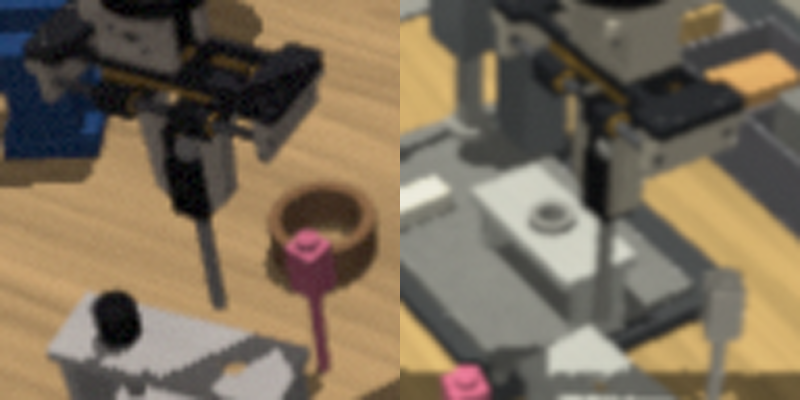

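The probe hangs upright in the jaws, with its tip at about (218,305) in the left half (scene) and (605,320) in the right half (side). I'll measure the stem line from wrist depth.

```bash
cat > st.py <<'E'
from h import *
import sys
t=sys.argv[1]
w=np.load(f'{t}_wrist.npz');pos=w['pos'];x,y,z=pos
for n in sys.argv[2:]:
    d=np.load(f'{t}_{n}.npz');C=cam(n,dict(position=d['pos'],tcp_rot=d['rot']));Q=cloud(C,d['d']).reshape(-1,3)-pos
    print(n)
    F=[]
    for h in range(-115,-10,8):
        k=(Q[:,2]>=h)&(Q[:,2]<h+8)&(np.hypot(Q[:,0],Q[:,1])<14);S=Q[k]
        if len(S)<6: continue
        # axis = surface median pushed 6 mm away from the camera horizontally (mid of ray-visible half)
        o=(C[2]-pos)[:2]-S[:,:2].mean(0);u=o/np.linalg.norm(o);v=np.array([-u[1],u[0]])
        a=S[:,:2]@u;b=S[:,:2]@v;lo,hi=np.percentile(b,[2,98]);c=(lo+hi)/2*v+(np.percentile(a,95)-6)*u
        print(h+4,len(S),'axis',c.round(1),'width',(hi-lo).round(1));F.append([h+4,*c])
    k=(np.hypot(Q[:,0],Q[:,1])<14)&(Q[:,2]>-140);print('lowest',np.sort(Q[k,2])[:8].round(1))
    F=np.array(F);F=F[F[:,0]<-20];a=np.polyfit(F[:,0],F[:,1:],1);print('tilt',a[0],'at tip(-112)',a[0]*-112+a[1],'at grip(14)',a[0]*14+a[1])
E
python3 st.py k wrist scene side
```

```text
wrist
-111 15 axis [0.5 2.6] width 10.6
-103 33 axis [0.7 2.4] width 11.2
-95 32 axis [0.7 2.1] width 11.4
-87 38 axis [0.6 2.1] width 11.1
-79 35 axis [0.6 2.1] width 10.8
-71 41 axis [0.7 2.2] width 10.6
-63 49 axis [0.5 2.1] width 11.7
-55 53 axis [0.8 2.1] width 11.3
-47 57 axis [0.7 2.1] width 10.9
-39 53 axis [0.7 2.1] width 9.3
-31 15 axis [0.7 2.1] width 5.8
-7 78 axis [-7.2 -0.9] width 10.3
lowest [-111.4 -110.5 -110.3 -110.3 -109.8 -109.7 -109.7 -109.5]
tilt [ 0.00123833 -0.00469932] at tip(-112) [0.59255252 2.38471091] at grip(14) [0.74858247 1.79259701]
scene
-103 6 axis [3.5 2.3] width 8.6
-95 7 axis [ 3.6 -0.4] width 9.5
-87 7 axis [3.6 1.2] width 9.5
-79 8 axis [3.3 0.5] width 10.6
-71 7 axis [ 2.7 -0.2] width 9.1
-63 8 axis [2.6 0.7] width 9.9
-55 8 axis [ 3.1 -0.7] width 9.0
-47 7 axis [4.  0.6] width 9.0
-39 8 axis [2.2 0.7] width 9.2
-31 9 axis [4.  0.4] width 9.7
-23 6 axis [3.  0.4] width 8.8
lowest [-110.4 -109.8 -109.5 -108.5 -107.8 -106.9 -106.3 -105.2]
tilt [-0.00351074 -0.00906901] at tip(-112) [3.42019983 0.94396787] at grip(14) [ 2.97784623 -0.19872703]
side
-103 7 axis [ 2.7 -3.4] width 8.7
-95 10 axis [ 2.2 -3.9] width 9.1
-87 8 axis [ 3. -2.] width 8.9
-79 8 axis [ 2.1 -2.3] width 8.7
-71 8 axis [ 1.7 -2.7] width 9.1
-63 9 axis [ 1.5 -2.4] width 9.1
-55 9 axis [ 1.6 -1.6] width 9.1
-47 7 axis [ 1.8 -0.4] width 8.6
-39 10 axis [ 2.5 -2.2] width 11.1
-31 7 axis [ 2.5 -3.7] width 8.8
-23 8 axis [ 2.3 -3.9] width 8.2
-7 10 axis [-10.8  -1.3] width 9.1
lowest [-110.7 -110.1 -107.  -106.6 -105.8 -105.4 -103.  -102.6]
tilt [-0.00372634  0.00289064] at tip(-112) [ 2.35254761 -2.73999229] at grip(14) [ 1.88302875 -2.37577199]
```

The probe is upright, and the wrist view puts its tip at TCP + (0.6, 2.2, -111). I'll carry it to above the bush and compare tip and bush in one view.

Emit:
{"api": "drive_tool", "payload": {
  "gripper": [255,255,255,255,255,255,255,255,255,255,255,255,255,255,255,255,255,255,255,255],
  "dp": [
    [0,0.01,0],
    [0,0.025,0],
    [0.005,0.045,0],
    [0.01,0.065,0],
    [0.02,0.085,0],
    [0.03,0.105,0],
    [0.04,0.125,0],
    [0.05,0.145,0],
    [0.06,0.165,0],
    [0.068,0.18,0],
    [0.073,0.19,0],
    [0.0755,0.197,0],
    [0.0755,0.197,0],
    [0.0755,0.197,-0.01],
    [0.0755,0.197,-0.02],
    [0.0755,0.197,-0.03],
    [0.0755,0.197,-0.04],
    [0.0755,0.197,-0.04],
    [0.0755,0.197,-0.04],
    [0.0755,0.197,-0.04]
  ],
  "twist": [0,0,0,0,0,0,0,0,0,0,0,0,0,0,0,0,0,0,0,0]
}}

```text
clock: 16.82
position: [571.2, -32.0, 246.7]
tcp_rot: [-0.032, 0.999, -0.0, -0.0]
wrist_force: [0.0, -0.2, -1.4]
gripper_width: 28.0
```

```bash
python3 snap.py l wrist scene side; python3 st.py l wrist | tail -2; cat > bu.py <<'E'
from h import *
import sys
d=np.load(f'{sys.argv[1]}_wrist.npz');C=cam('wrist',dict(position=d['pos'],tcp_rot=d['rot']));P=cloud(C,d['d']);Q=P.reshape(-1,3)
print('pos',d['pos'])
k=(Q[:,2]>103.5)&(Q[:,2]<109)&(abs(Q[:,0]-572)<45)&(abs(Q[:,1]+29)<45);S=Q[k];c=cv2.minEnclosingCircle(S[:,:2].astype(np.float32));print('ring',k.sum(),c, 'rel',np.array(c[0])-d['pos'][:2])
k=(Q[:,2]>94)&(Q[:,2]<101)&(abs(Q[:,0]-572)<60)&(abs(Q[:,1]+29)<100);r=cv2.minAreaRect(Q[k][:,:2].astype(np.float32));print('bridge',k.sum(),r,'rel',np.array(r[0])-d['pos'][:2])
E
python3 bu.py l; cp pics/l_wrist.png pics/l1.png
```

```text
lowest [-140.  -140.  -140.  -140.  -139.9 -139.9 -139.9 -139.9]
tilt [ 6.54437720e-05 -7.47096456e-03] at tip(-112) [0.72021806 2.38326132] at grip(14) [0.72846398 1.44191979]
pos [571.22365238 -31.98918576 246.68826912]
ring 608 ((572.2615966796875, -29.433677673339844), 19.809343338012695) rel [1.0379443  2.55550808]
bridge 7942 ((572.4102172851562, -29.48828887939453), (70.84567260742188, 150.86968994140625), 3.787838935852051) rel [1.1865649  2.50089688]
```

View pics/l1.png

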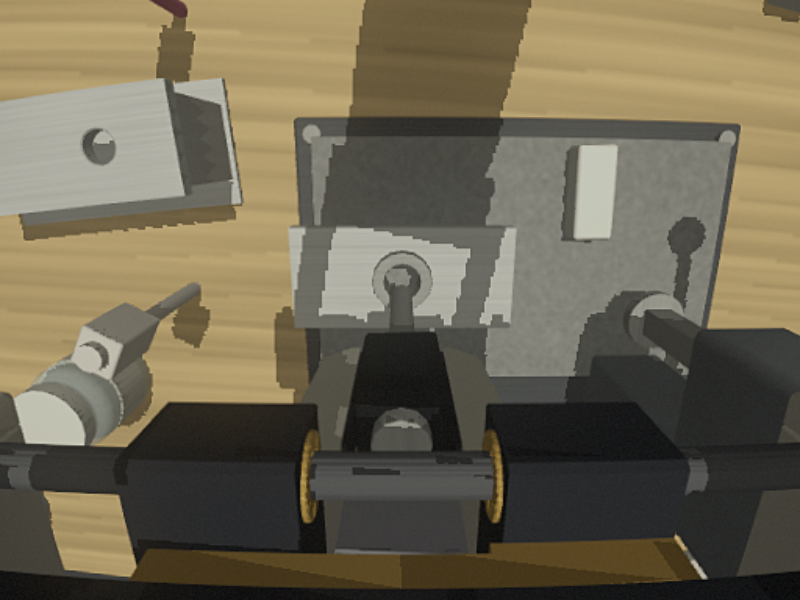

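The tip is at (402,285) over the bore. The ring is at TCP + (1.0, 2.55) against the tip's (0.65, 2.35), so the error is about 0.4 mm. I'll lower it 80 mm with a 0.5 mm x correction.

Emit:
{"api": "drive_tool", "payload": {
  "gripper": [255,255,255,255,255,255,255,255,255,255,255,255,255,255,255,255,255,255,255,255],
  "dp": [
    [0.0005,0,0],
    [0.0005,0,-0.004],
    [0.0005,0,-0.009],
    [0.0005,0,-0.014],
    [0.0005,0,-0.019],
    [0.0005,0,-0.024],
    [0.0005,0,-0.029],
    [0.0005,0,-0.034],
    [0.0005,0,-0.039],
    [0.0005,0,-0.044],
    [0.0005,0,-0.049],
    [0.0005,0,-0.054],
    [0.0005,0,-0.059],
    [0.0005,0,-0.064],
    [0.0005,0,-0.069],
    [0.0005,0,-0.074],
    [0.0005,0,-0.078],
    [0.0005,0,-0.08],
    [0.0005,0,-0.08],
    [0.0005,0,-0.08]
  ],
  "twist": [0,0,0,0,0,0,0,0,0,0,0,0,0,0,0,0,0,0,0,0]
}}

```text
clock: 18.63
position: [571.8, -31.7, 166.6]
tcp_rot: [-0.032, 0.999, 0.0, -0.0]
wrist_force: [-0.5, 0.3, -1.3]
gripper_width: 28.3
```

Emit:
{"api": "drive_tool", "payload": {
  "gripper": [255,255,255,255,255,255],
  "dp": [
    [0,0,0],
    [0,0,0],
    [0,0,0],
    [0,0,0],
    [0,0,0],
    [0,0,0]
  ],
  "twist": [0,0,0,0,0,0]
}}

```text
clock: 19.13
position: [571.8, -31.7, 166.7]
tcp_rot: [-0.032, 0.999, -0.0, 0.0]
wrist_force: [0.5, 0.7, -2.1]
gripper_width: 28.0
```

```bash
python3 snap.py n wrist scene; python3 st.py n wrist; python3 bu.py n; python3 -c "
from h import *
s=manip.sense();print(s['position'],s['wrist_force'],s['gripper_width'],abs(s['qd']).max())
d=np.load('n_scene.npz');C=cam('scene');p=proj(C,[[469.4,214,286]])[0];print(p);P=cloud(C,d['d']);u,v=p.astype(int);print(np.nanmax(P[v-12:v+12,u-9:u+9,2]))
a=np.load('a_scene.npz')['im'];i=d['im'];f=lambda m:cv2.connectedComponentsWithStats((m[v-15:v+15,u-15:u+15].max(2)<60).astype(np.uint8))
for m in (a,i): k,l,st,c=f(m);j=1+np.argmax(st[1:,4]);print(st[j],c[j])
cv2.imwrite('pics/n2.png',cv2.resize(i[:,:,::-1],(800,600)))"
```

```text
wrist
-87 29 axis [2.4 1.8] width 21.4
-79 67 axis [0.8 0.6] width 19.5
-71 72 axis [0.8 1.4] width 21.9
-63 253 axis [-7.1 -1.9] width 22.5
-55 53 axis [0.6 1.3] width 12.8
-47 57 axis [0.7 2. ] width 10.9
-39 52 axis [0.7 2. ] width 9.3
-31 16 axis [0.6 1.7] width 5.1
-7 76 axis [-7.4 -1.2] width 10.3
lowest [-92.8 -92.4 -89.  -88.6 -88.2 -88.1 -87.4 -86.7]
tilt [-0.00907701  0.01663784] at tip(-112) [0.4273839  0.23603171] at grip(14) [-0.71631927  2.33239977]
pos [571.77714737 -31.69604645 166.69451687]
ring 825 ((571.9083862304688, -29.432788848876953), 19.7277774810791) rel [0.13123887 2.2632576 ]
bridge 11647 ((572.317626953125, -29.39812469482422), (70.46563720703125, 150.03367614746094), 3.734081983566284) rel [0.54047959 2.29792175]
[571.77987964 -31.69937615 166.68578611] [-0.25985181  0.231124   -0.92458522] 27.991375905542853 0.0020034860694429814
[336.64506989 191.21240492]
303.9657535418829
[  9   9  13  13 120] [14.85       14.78333333]
[  9  10  12  11 104] [14.44230769 14.68269231]
```

View pics/n2.png

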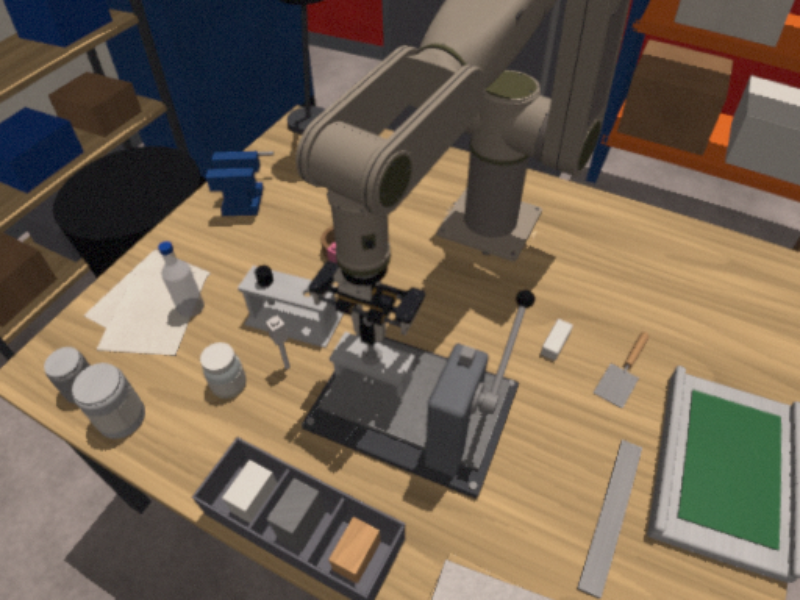

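```bash
python3 -c "
from h import *
print(finish_job())"
```

```text
the job is handed in; nothing more can be done
None
```

I pulled the press lever to its stop, eased it back up to rest at about 0.3 rad/s, then lowered the square-bodied probe into the guide bush and handed the job in. The hand-in gives no verdict.

**Last checks**
- **Position:** the stem was about 0.5 mm off the bore axis in the wrist view. The tip was at about z = 55 mm, 52 mm below the upper mouth. That height comes from the TCP height and the tip offset, because the tip inside the bush can't be seen.
- **Tilt:** under 0.01 rad, measured before the stem went into the bush. The stem fit made afterwards was spoiled by points on the bush, so I did not use it.
- **Contact and grip:** the side force at the wrist was under 0.5 N in the last reading, the arm was still, and the gripper read 28 mm, the width of the body.
- **Lever and bystanders:** the ball is back at its starting pixel in the scene view to within 0.5 pixel. I disturbed nothing else that I can see there.

**What disagreed**
- **Fingertips:** they lie about 3 mm ahead of the reported TCP, not 25 mm. My first grip caught the ball too high and slipped off.
- **Lever pull:** the shut fingers then pressed the ball down from above. This pushed on it with up to about 68 N (wrist reading), under the 120 N wrist limit. The 40 N limit on the arm and gripper body should not apply, because only the fingers touched the ball.
- **Lever angle:** it was only inferred from the ball height.

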